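# Chase a clogged leadscrew nut with a hand tap

## Task

A tap has been started in the clogged thread of the brass leadscrew nut clamped in the small vice: put the red T-handle wrench on the tap's square and work the tap down until its black stop collar sits on the nut. Turn about half a turn forward (clockwise from above), then a quarter back, over and over, and back off at once wherever it stiffens, because forcing it spins the nut in the jaws, and the nut must not be turned. Leave the wrench sitting on the tap, and do not disturb the things standing around.

Things in the scene. Friction and masses are not known exactly. Their poses are not given: they have to be found in the camera images.
- wrench: Loose T-handle tap wrench standing upright on its socket end, 62 mm tall, 0.16 kg; origin centre of its underside, z up. Steel square head 26 x 26 x 20 mm, its underside with a 13.2 mm square hole 15 mm deep (1.5 mm chamfer), sides along the wrench's x and y; collar 19 mm wide up to z = 24 mm, then a stem 10 mm thick; red crossbar on top.
- wrench_grip (a point): Middle of the wrench's red plastic crossbar, 53 mm above its underside. The bar is 62 mm long (x), 14 mm thick (y) and 18 mm tall; grip it across its thickness at its middle.
- tap_square (a point): Centre of the top of the tap's steel drive square, about 115 mm above the worktop; turns and sinks with the tap; x, y square to the flats, z up. 12 mm wide, rounded corners, 15 mm tall on a 17 mm shank; below that the black stop collar, 28 mm wide. Fully down, the wrench's origin is 15 mm below this point, at any of four yaws 90 deg apart, with about 6 deg of play either way.
- tap (a joint): Turn of the tap in the nut, rad, growing clockwise from above (world yaw falls): 0 at the start, collar solid on the nut at 4.00, sinking 4 mm a turn. Free it takes about 0.1 N m. It binds at unmarked angles, the first anywhere up to 1.8: torque then climbs some 1.4 N m per rad. Turning the tap itself back a quarter frees it for about half a turn forward; much less back may free nothing.
- nut_rim (a point): Point on the rim of the brass nut's flange (54 mm wide, 9 mm thick, top 73 mm above the worktop, six bolt holes), 27 mm from the tap's axis. The nut's round 36 mm body is held in V-jaws and slips round when the tap is turned with more than 0.5 N m; this point then moves.
- vice: Small steel toolmaker's vice bolted to the worktop; origin on the worktop below the tap's upright axis; x along its 130 mm length, clamping screw and tommy bar reaching to x = -92 mm. Bed 70 mm wide (106 mm over the hold-down lugs, 15 mm tall), jaws 62 mm tall.
- rotation_stage: Fixed furniture to keep clear of: black motorised rotation stage, 214 mm tall; wheel on a post at x = 150 mm in its frame, motor and knob out to x = 255 mm (z 80 to 165 mm), and a thin chrome rod from the wheel to x = -270 mm at about 100 mm height, over the worktop behind the wrench.
- oil_bottle: Bystander: small brown dropper bottle, 32 mm wide, 70 mm tall, standing; origin centre of underside.
- lens_tube: Bystander: black lens tube, 32 mm wide, 52 mm tall, standing; origin centre of underside.
- post_collar: Bystander: black ring collar, 28 mm wide, 12 mm tall, lying flat; origin centre of underside.
Things that resemble listed ones, but are neither listed nor needed, are in the scene too. What is shaped like the wrench but orange, turquoise or white is not meant.

How it is judged:
On the way:
1. the wrench is fully down on the tap's square, upright (horizontal distance between wrench and tap_square below 0.004 m and z of wrench in the frame of tap_square below -0.0115 m and angle between wrench's own z axis and vertical below 0.12 rad), for 0.2 s.
At the end, for the whole second after the job is handed in: The tap is worked down until its stop collar is on the nut (tap turn above 3.75 rad of 4.00), and the wrench is left at rest on the tap's square: upright within 0.12 rad, centred within 4 mm, its underside at least 11.5 mm below the square's top (all of step 1 and value of joint tap above 3.75 rad and linear speed of wrench below 0.02 m/s); the robot touches nothing.
It fails at once if the nut is turned in the jaws (its rim moves more than 4 mm) (distance of nut_rim from where it was at the start of the episode above 0.004 m).
It fails at once if the oil bottle is moved more than 15 mm (distance of oil_bottle from where it was at the start of the episode above 0.015 m).
It fails at once if the lens tube is moved more than 15 mm (distance of lens_tube from where it was at the start of the episode above 0.015 m).
It fails at once if the post collar is moved more than 15 mm (distance of post_collar from where it was at the start of the episode above 0.015 m).
It also fails if it takes over 72 s, if anything falls off the work surface, if the arm or the gripper's body presses on something with over 40 N, if the wrist force passes 120 N, or if a joint passes its speed limit or range.

## Robot

A 7-joint arm with a two-finger parallel gripper is mounted at the origin on a cart in front of the work surface, level with it; the furniture and walls round the work are solid. World frame = base frame: x ahead of the robot, y to its left, z up, the work surface at z = 0. Lengths are in m, angles in rad, forces in N, time in s.
With the tool pointing down it reaches from about 0.425 to 0.875 m from the base axis. Payload 4.7 kg.
Tool frame: the origin (TCP) lies at the very end of the fingers, on their centre line; the grasp point (between the pads) lies pinch_z behind it (pinch_z is the distance from the TCP to the grasp point, in m); z points along the fingers, y is the line along which they close (so a half turn about z gives the same grasp; the last joint's range is limited). The gripper opens to 85 mm and grips with 20 to 120 N. Pads are 22 mm wide; open, the fingers measure 114 mm over their backs; the gripper's body (76 mm by 85 mm) begins 54 mm behind the grasp point. The pads swing forward as they close: fully open they stand 13 mm farther back than shut.
Start: joints at [-1.281, 0.321, -0.07, 1.45, 0.023, 1.371, -0.057], TCP at [0.177, 0.625, 0.231] pointing down, gripper open.
Joint ranges: [-2.86, 2.86], [-0.3, 2.09], [-1.38, 1.24], [0.06, 2.45], [-1.56, 4.7], [0.09, 2.05], [-2.69, 2.69]. Speed limits (rad/s): [2.57, 2.57, 3.14, 3.14, 3.14, 3.14, 3.14].

## Interface

Orientations are given as a rotation vector (axis times angle).
In Python, from workcell import * gives the robot as it stands. The module is installed in compiled form; this text tells all that it offers.
- The arm moves only by the tool move_arm, never from a script. Its argument "series" is a list of rows, each an object with "twist": the turn, a rotation vector about the world's x, y, z in degrees, a list of three; "xyz": the shift along the world's x, y, z in m, a list of three; "claw": the opening in per cent of the stroke, from 0 (shut) to 100 (fully open). A call has 1 to 10 rows; each row is the pose to reach, as a shift and turn from the pose commanded when the call began; what a row does not reach only later rows make up. A row lasts 1/10 s, in which the tool goes at most 50 mm and 8.59 degrees, less where a joint would pass 70% of its speed; a pose out of reach is approached as far as the arm can. A call with a gripper value outside its range is refused whole. The fingers move at their own pace and stop on an object; "force" is the grip in N (left out, the last holds). Time passes only in rows, so rows that repeat a pose let the fingers close. It gives the time, the measured TCP pose, the force, the opening and the grip force at its end, in the units of the state.
- get_obs(): the state, without advancing time (a new reading comes with each control period).
- read_camera(name): name is "scene" or "top"; returns the picture (400x640x3 uint8, blue, green, red); there is no depth.
- camera_model(name): a dict with "fx", "fy", "cx", "cy" (pixels), "position" and "rotation" of the camera in the world. Camera axes: x right, y down, z forward; pixel columns grow to the right and rows downward; lengths in m; the calibration is good to about 2 mm. A picture is of the moment at which its call begins. camera_model takes no time and is no camera call.
- job_done(): hands the job in; it is judged then, once.
Trained networks look in the newest picture that a camera, given by its name, has taken for a name from the list of things; names that differ only in an ending like _2 or _b are one class to them, and where a whole thing is asked for, a point or a joint stands for the part that bears it (a point fixed in the world has none). Each returns a list of dicts, best first, with "p" (0 to 1); they miss things now and then, are a little off and sometimes report something else, mostly with a low value. They report only what shows in the picture. A call takes as long as a camera call. They do not tell look-alikes from the thing itself.
- spot_in(camera, label): "centre" ([x, y, z] in m, in world coordinates, good to about 4 mm: the middle of the surface that is visible of it).
- regions_of(camera, label): "pixels" (400x640 bool, what is visible of it).
- tip_of(camera, label): "centre" ([x, y, z] in m, in world coordinates, good to about 4 mm: a listed point, or the origin of a listed thing).
The state is a dict: "time": time; "joint_positions": joint angles; "qvel": joint speeds; "joint_efforts": joint torques, N m; "ee_pos": TCP position; "tcp_rot": TCP orientation; "ft_force": force on the tool from outside, world axes, zero at the start; "wrist_torque": the same for the moment, N m; "finger_gap": finger opening in m; "grasp_force": force on a finger pad.
Only numpy, scipy, OpenCV 4.12 (cv2) and the standard library are available. Lean on these libraries where they do the work, as an engineer would, in place of code of your own. Each camera call takes 0.05 s, during which the arm holds its last target. There are 200 camera calls.

## Working session

There is one attempt and no reset: what is moved stays moved. The work goes in short steps, Python scripts to look and compute and a tool call to move; the robot and the scene stay as the last step left them, time stands still between calls to the robot, and variables do not carry over. Pictures are saved under pics/ and viewed, at most 10 in all, crops included, and the job is handed in when it is done.

Besides the shell and the picture viewer there is one more tool, called by a JSON object that holds its "name" and its "arguments". move_arm: Moves the arm, as the interface text tells. Its arguments: {"type":"object","properties":{"series":{"type":"array","items":{"type":"object","properties":{"twist":{"type":"array","items":{"type":"number"}},"xyz":{"type":"array","items":{"type":"number"}},"claw":{"type":"number"}}}},"force":{"type":"number"}},"required":["series"]}

```bash
mkdir -p pics; python3 - <<'E'
from workcell import *
import cv2, numpy as np
o=get_obs(); print({k:np.round(v,3) for k,v in o.items()})
for c in("scene","top"):
    im=read_camera(c); cv2.imwrite(f"pics/{c}0.png",im)
    m=camera_model(c); print(c,{k:np.round(v,3).tolist() for k,v in m.items()})
    for l in("wrench_grip","wrench","tap_square","nut_rim","vice","rotation_stage","oil_bottle","lens_tube","post_collar"):
        print(l,[(np.round(d["centre"],3).tolist(),round(d["p"],2)) for d in tip_of(c,l)])
E
```

```text
{'time': np.float64(0.0), 'joint_positions': array([-1.281,  0.322, -0.07 ,  1.452,  0.023,  1.371, -0.057]), 'qvel': array([-0.001,  0.002,  0.   ,  0.001, -0.002,  0.001, -0.001]), 'joint_efforts': array([ 1.0000e-03, -4.9358e+01, -3.8200e-01, -3.1433e+01,  1.3000e-02,
        1.2000e-02,  0.0000e+00]), 'ee_pos': array([0.177, 0.625, 0.23 ]), 'tcp_rot': array([-4.320e-01, -3.112e+00,  3.000e-03]), 'ft_force': array([-0.051,  0.601, -0.259]), 'wrist_torque': array([ 0.011,  0.034, -0.043]), 'grasp_force': np.float64(0.0), 'finger_gap': np.float64(0.085)}
scene {'fx': 517.646, 'fy': 517.646, 'cx': 316.432, 'cy': 197.225, 'position': [-0.066, -0.902, 0.875], 'rotation': [-2.117, 0.684, -0.359]}
wrench_grip [([0.445, -0.375, 0.054], 0.85), ([0.446, -0.11, 0.052], 0.68), ([0.553, -0.402, 0.054], 0.65), ([0.625, -0.005, 0.053], 0.5)]
wrench [([0.449, -0.107, 0.001], 0.81), ([0.445, -0.375, -0.002], 0.75), ([0.625, -0.01, 0.004], 0.69), ([0.555, -0.404, 0.003], 0.68)]
tap_square [([0.49, 0.195, 0.113], 0.57)]
nut_rim [([0.51, 0.201, 0.071], 0.72)]
vice [([0.485, 0.195, 0.0], 0.57)]
rotation_stage []
oil_bottle [([0.685, 0.153, 0.005], 0.45)]
lens_tube [([0.645, 0.283, 0.0], 0.74)]
post_collar [([0.566, -0.067, 0.001], 0.5)]
top {'fx': 423.404, 'fy': 423.404, 'cx': 311.539, 'cy': 190.714, 'position': [0.37, -0.07, 1.382], 'rotation': [-2.14, 2.122, -0.139]}
wrench_grip [([0.439, -0.376, 0.049], 0.62), ([0.623, -0.008, 0.055], 0.57), ([0.555, -0.4, 0.053], 0.52), ([0.448, -0.105, 0.052], 0.47)]
wrench [([0.554, -0.404, 0.005], 0.69), ([0.446, -0.106, -0.001], 0.67), ([0.44, -0.374, -0.002], 0.65), ([0.622, -0.005, 0.001], 0.47)]
tap_square [([0.483, 0.196, 0.117], 0.52)]
nut_rim [([0.512, 0.206, 0.071], 0.68)]
vice [([0.482, 0.192, 0.002], 0.76)]
rotation_stage []
oil_bottle [([0.681, 0.16, 0.001], 0.5)]
lens_tube [([0.651, 0.285, 0.0], 0.57)]
post_collar [([0.566, -0.074, -0.001], 0.41)]
```

View pics/scene0.png

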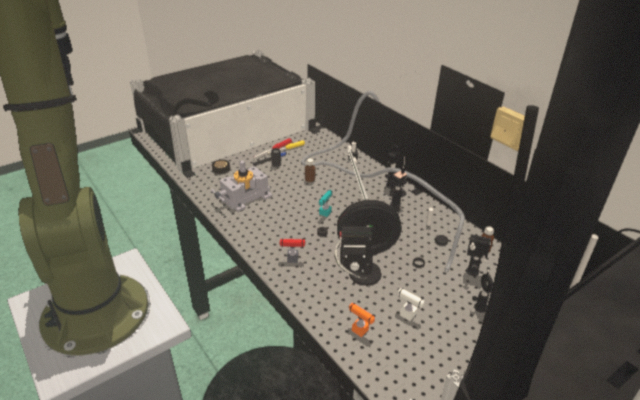

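View pics/top0.png

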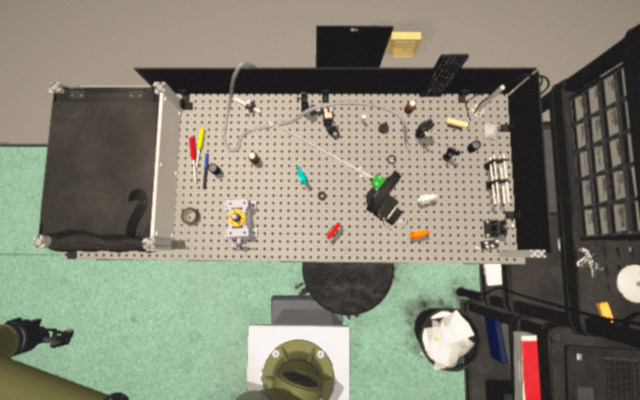

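The red wrench is at scene (292,243) and top (333,231). The tap and vice are at scene (243,178) and top (237,217). The turquoise, orange and white ones are decoys. Next I'll take enlarged crops and measure the bar yaw.

```bash
cat > h.py <<'E'
from workcell import *
import cv2, numpy as np
from scipy.spatial.transform import Rotation as R
def ray(c,uv):
    m=camera_model(c); K=np.array([[m["fx"],0,m["cx"]],[0,m["fy"],m["cy"]],[0,0,1]])
    r=np.array(m["rotation"]); Rm=R.from_rotvec(r).as_matrix() if r.shape==(3,) else r
    return np.array(m["position"]),Rm@np.linalg.solve(K,[uv[0],uv[1],1.]),Rm,K
def proj(c,P):
    p,_,Rm,K=ray(c,(0,0)); q=K@(Rm.T@(np.array(P)-p)); return q[:2]/q[2]
def atz(c,uv,z):
    p,d,_,_=ray(c,uv); return p+d*(z-p[2])/d[2]
def tri(a,b):
    (p,d,_,_),(q,e,_,_)=ray("scene",a),ray("top",b)
    s=np.linalg.lstsq(np.c_[d,-e],q-p,rcond=None)[0]; x,y=p+d*s[0],q+e*s[1]
    return (x+y)/2,np.linalg.norm(x-y)
def red(im,roi):
    h=cv2.cvtColor(im,cv2.COLOR_BGR2HSV); m=((h[...,0]<5)|(h[...,0]>172))&(h[...,1]>140)&(h[...,2]>60)
    k=np.zeros_like(m); x0,y0,x1,y1=roi; k[y0:y1,x0:x1]=1; v,u=np.nonzero(m&k); return np.c_[u,v].astype(float)
E
python3 - <<'E'
from h import *
S=read_camera("scene");T=read_camera("top")
cen=[]
for c,im,roi in(("scene",S,(265,225,320,270)),("top",T,(315,215,350,245))):
    p=red(im,roi); m=p.mean(0); w,V=np.linalg.eigh(np.cov(p.T)); d=V[:,1]*10
    a,b=atz(c,m-d,.058),atz(c,m+d,.058); e=b-a
    print(c,len(p),m,"yaw",np.degrees(np.arctan2(e[1],e[0])),"pos z53",atz(c,m,.053)); cen.append(m)
print("tri",tri(*cen))
def crop(im,c,r,s): x,y=c; return cv2.resize(im[y-r:y+r,x-r:x+r],None,fx=s,fy=s,interpolation=cv2.INTER_CUBIC)
g=np.vstack([np.hstack([crop(S,(243,178),24,8),crop(T,(237,217),24,8)])])
cv2.imwrite("pics/c1.png",g)
for c in("scene","top"):
  for l in("tap_square","tap"):
    for f in (tip_of,spot_in):
      try: print(c,l,f.__name__,[(np.round(d["centre"],4).tolist(),round(d["p"],2)) for d in f(c,l)])
      except Exception as ex: print(c,l,ex)
for P in([.486,.195,.115],[.486,.195,.073]): print(proj("scene",P)-[219,154],proj("top",P)-[213,193])
E
```

```text
scene 167 [291.98203593 242.14371257] yaw 142.91094279677924 pos z53 [ 0.4466026  -0.10820137  0.053     ]
top 78 [333.17948718 230.41025641] yaw 143.26921291918555 pos z53 [ 0.44919987 -0.10708258  0.053     ]
tri (array([ 0.44857303, -0.10671497,  0.05108112]), np.float64(0.001702253401525937))
scene tap_square call [([0.4899, 0.1906, 0.112], 0.55)]
scene tap_square call [([0.4832, 0.1877, 0.086], 0.45)]
scene tap it knows: lens_tube, nut_rim, oil_bottle, post_collar, rotation_stage, tap_square, vice, wrench, wrench_grip
scene tap call [([0.5617, -0.0748, 0.0115], 0.47), ([0.4817, 0.1868, 0.0852], 0.44)]
top tap_square call [([0.4842, 0.1932, 0.1172], 0.55), ([0.6874, 0.1569, -0.004], 0.22)]
top tap_square call []
top tap it knows: lens_tube, nut_rim, oil_bottle, post_collar, rotation_stage, tap_square, vice, wrench, wrench_grip
top tap call [([0.4822, 0.1922, 0.0867], 0.47)]
[23.06859995  6.55689903] [20.44496488 23.03604219]
[24.21236863 19.28982142] [23.20900315 24.29667149]
```

View pics/c1.png

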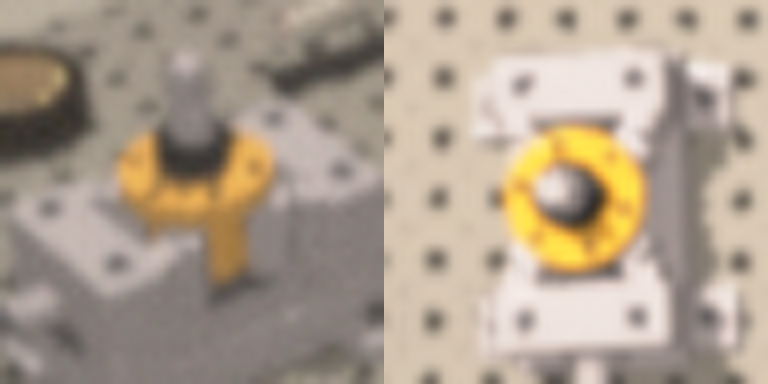

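```bash
python3 - <<'E'
from h import *
import workcell; print([n for n in dir(workcell) if not n.startswith('_')], getattr(workcell,'pinch_z',None))
from scipy.optimize import least_squares
ims={c:read_camera(c) for c in("scene","top")}
roi={"scene":(228,160,258,192),"top":(222,205,250,232)}
obs={}
for c,im in ims.items():
    h=cv2.cvtColor(im,cv2.COLOR_BGR2HSV); x0,y0,x1,y1=roi[c]
    m=np.zeros(im.shape[:2],np.uint8); m[y0:y1,x0:x1]=((h[...,0]>8)&(h[...,0]<35)&(h[...,1]>115)&(h[...,2]>80))[y0:y1,x0:x1]
    if c=="scene": m[182:]=0
    v,u=np.nonzero(m); hl=cv2.convexHull(np.c_[u,v].astype(np.float32)); M=cv2.moments(hl); obs[c]=np.array([M["m10"],M["m01"]])/M["m00"]; print(c,len(u),cv2.contourArea(hl),obs[c],hl.min((0,1)),hl.max((0,1)))
def mod(c,x,y):
    t=np.linspace(0,6.28,60); P=[proj(c,[x+.027*np.cos(a),y+.027*np.sin(a),z]) for z in(.064,.073) for a in t]
    hl=cv2.convexHull(np.float32(P)); M=cv2.moments(hl); return np.array([M["m10"],M["m01"]])/M["m00"]
for cs in(["scene"],["top"],["scene","top"]):
    r=least_squares(lambda q:np.concatenate([mod(c,*q)-obs[c] for c in cs]),[.486,.195],diff_step=1e-3); print(cs,r.x,r.fun)
for c,uv in(("scene",(242.4,161.6)),("top",(234.4,216.5))): print(c,atz(c,uv,.115))
print("box corner",atz("top",(153,247),.2),"stage",atz("top",(390,212),.15))
E
```

```text
['PlanningError', 'camera_model', 'get_obs', 'job_done', 'pinch_z', 'read_camera', 'regions_of', 'spot_in', 'tip_of'] 0.0187
scene 140 161.0 [242.90372671 175.79192547] [234. 171.] [252. 181.]
top 200 227.5 [236.63736264 217.36776557] [228. 209.] [245. 226.]
['scene'] [0.48235896 0.19087856] [1.13212676e-06 3.34919122e-07]
['top'] [0.48622554 0.19446466] [2.79830971e-07 1.26818179e-07]Traceback (most recent call last):
  File "<stdin>", line 16, in <module>
    return func(*args, **kwargs)
    vector_fun = VectorFunction(
        fun_wrapped,
    ...<6 lines>...
        workers=workers
    )
    self._update_fun()
    ~~~~~~~~~~~~~~~~^^
    self.f = self.fun_wrapped(xp_copy(self.x))
             ~~~~~~~~~~~~~~~~^^^^^^^^^^^^^^^^^
    return np.atleast_1d(self.fun(x))
                         ~~~~~~~~^^^
    return self.f(x, *self.args, **self.kwargs)
           ~~~~~~^^^^^^^^^^^^^^^^^^^^^^^^^^^^^^
  File "<stdin>", line 16, in <lambda>
  File "<stdin>", line 13, in mod
  File "h.py", line 9, in proj
    p,_,Rm,K=ray(c,(0,0)); q=K@(Rm.T@(np.array(P)-p)); return q[:2]/q[2]
             ~~~^^^^^^^^^
  File "h.py", line 5, in ray
    m=camera_model(c); K=np.array([[m["fx"],0,m["cx"]],[0,m["fy"],m["cy"]],[0,0,1]])
ValueError: time passes only in moves, steps and waits
```

{"name": "move_arm", "arguments": {"series": [{"xyz": [0,0,0.05]},{"xyz": [0,0,0.1]},{"xyz": [0,-0.05,0.13]},{"xyz": [0,-0.1,0.13]},{"xyz": [0.03,-0.14,0.13]},{"xyz": [0.07,-0.17,0.13]},{"xyz": [0.11,-0.2,0.13]},{"xyz": [0.14,-0.24,0.13]},{"xyz": [0.17,-0.28,0.13]},{"xyz": [0.2,-0.32,0.13]}]}}

```text
validation failed for argument at $.se...
```

{"name": "move_arm", "arguments": {"series": [{"xyz": [0,0,0.05],"twist": [0,0,0],"claw": 100},{"xyz": [0,0,0.1],"twist": [0,0,0],"claw": 100},{"xyz": [0,-0.05,0.13],"twist": [0,0,0],"claw": 100},{"xyz": [0,-0.1,0.13],"twist": [0,0,0],"claw": 100},{"xyz": [0.03,-0.14,0.13],"twist": [0,0,0],"claw": 100},{"xyz": [0.07,-0.17,0.13],"twist": [0,0,-4],"claw": 100},{"xyz": [0.11,-0.2,0.13],"twist": [0,0,-8],"claw": 100},{"xyz": [0.14,-0.24,0.13],"twist": [0,0,-12],"claw": 100},{"xyz": [0.17,-0.28,0.13],"twist": [0,0,-16],"claw": 100},{"xyz": [0.2,-0.32,0.13],"twist": [0,0,-21],"claw": 100}], "force": 30}}

```text
time: 2.5
ee_pos: [0.3748, 0.3079, 0.3616]
tcp_rot: [0.996, 2.979, 0.001]
ft_force: [0.7, 1.2, 0.2]
finger_gap: 0.0854
grasp_force: 0.0
```

{"name": "move_arm", "arguments": {"series": [{"xyz": [0.03,-0.04,0],"twist": [0,0,0],"claw": 100},{"xyz": [0.05,-0.085,0],"twist": [0,0,0],"claw": 100},{"xyz": [0.07,-0.13,0],"twist": [0,0,0],"claw": 100},{"xyz": [0.075,-0.18,0],"twist": [0,0,0],"claw": 100},{"xyz": [0.075,-0.23,0],"twist": [0,0,0],"claw": 100},{"xyz": [0.075,-0.28,0],"twist": [0,0,0],"claw": 100},{"xyz": [0.075,-0.33,-0.01],"twist": [0,0,0],"claw": 100},{"xyz": [0.073,-0.375,-0.03],"twist": [0,0,0],"claw": 100},{"xyz": [0.072,-0.412,-0.06],"twist": [0,0,0],"claw": 100},{"xyz": [0.071,-0.412,-0.11],"twist": [0,0,0],"claw": 100}]}}

```text
time: 3.5
ee_pos: [0.4461, -0.1087, 0.2533]
tcp_rot: [1.004, 2.969, 0.004]
ft_force: [0.5, -0.3, -0.5]
finger_gap: 0.0856
grasp_force: 0.0
```

{"name": "move_arm", "arguments": {"series": [{"xyz": [0,0,-0.05],"twist": [0,0,0],"claw": 60},{"xyz": [0,0,-0.1],"twist": [0,0,0],"claw": 60},{"xyz": [0,0,-0.15],"twist": [0,0,0],"claw": 60},{"xyz": [0,0,-0.19],"twist": [0,0,0],"claw": 60},{"xyz": [0,0,-0.216],"twist": [0,0,0],"claw": 60},{"xyz": [0,0,-0.216],"twist": [0,0,0],"claw": 60}], "force": 25}}

```text
time: 4.1
ee_pos: [0.4415, -0.1021, 0.0324]
tcp_rot: [-0.99, -2.975, 0.005]
ft_force: [-0.5, -1.1, 0.8]
finger_gap: 0.0514
grasp_force: 0.0
```

{"name": "move_arm", "arguments": {"series": [{"xyz": [0,0,0],"twist": [0,0,0],"claw": 0},{"xyz": [0,0,0],"twist": [0,0,0],"claw": 0},{"xyz": [0,0,0],"twist": [0,0,0],"claw": 0},{"xyz": [0,0,0],"twist": [0,0,0],"claw": 0},{"xyz": [0,0,0],"twist": [0,0,0],"claw": 0},{"xyz": [0,0,0],"twist": [0,0,0],"claw": 0}], "force": 25}}

```text
time: 4.7
ee_pos: [0.4463, -0.1022, 0.037]
tcp_rot: [0.991, 2.978, 0.003]
ft_force: [-1.6, -0.8, 7.3]
finger_gap: 0.0136
grasp_force: 28.6
```

{"name": "move_arm", "arguments": {"series": [{"xyz": [0,0,0.03],"twist": [0,0,0],"claw": 0},{"xyz": [0,0,0.08],"twist": [0,0,0],"claw": 0},{"xyz": [0,0,0.13],"twist": [0,0,0],"claw": 0},{"xyz": [0,0,0.17],"twist": [0,0,0],"claw": 0},{"xyz": [0,0,0.17],"twist": [0,0,0],"claw": 0},{"xyz": [0,0,0.17],"twist": [0,0,0],"claw": 0}]}}

```text
time: 5.3
ee_pos: [0.4451, -0.102, 0.2061]
tcp_rot: [0.991, 2.979, 0.003]
ft_force: [-0.0, -0.5, -2.3]
finger_gap: 0.0136
grasp_force: 27.5
```

```bash
cat >> h.py <<'E'
from scipy.optimize import least_squares
def state():
    o=get_obs(); Rm=R.from_rotvec(o["tcp_rot"]).as_matrix(); yaw=np.degrees(np.arctan2(Rm[1,0],Rm[0,0]))
    print("t",round(float(o["time"]),2),"pos",np.round(o["ee_pos"],4),"yaw",round(yaw,1),"tilt",round(np.degrees(np.arccos(-Rm[2,2])),1),"f",np.round(o["ft_force"],1),"m",np.round(o["wrist_torque"],3),"gap",round(float(o["finger_gap"]),4),round(float(o["grasp_force"]),1),"q1,7",np.round(o["joint_positions"][[0,6]],2),"tau7",np.round(o["joint_efforts"][6],3)); return o
E
python3 - <<'E'
from h import *
for i in range(3):
    read_camera("top"); o=state()
S=read_camera("scene");T=read_camera("top")
ct=[]
for c,im in(("scene",S),("top",T)):
    q=proj(c,[.448,-.105,o["ee_pos"][2]+.0187]).astype(int); p=red(im,(q[0]-22,q[1]-22,q[0]+22,q[1]+22)); print(c,q,len(p),p.mean(0)); ct.append(p.mean(0))
print(tri(*ct))
print([(np.round(d["centre"],4).tolist(),round(d["p"],2)) for c in("scene","top") for d in tip_of(c,"wrench") ])
cv2.imwrite("pics/g.png",cv2.resize(S[140:290,220:370],None,fx=4,fy=4,interpolation=cv2.INTER_CUBIC))
E
```

```text
t 5.35 pos [ 0.4442 -0.102   0.2048] yaw 143.2 tilt 0.1 f [-0.2  0.4 -2.9] m [-0.003 -0.017  0.016] gap 0.0134 27.5 q1,7 [-0.65  1.01] tau7 -0.004
t 5.4 pos [ 0.4437 -0.102   0.2041] yaw 143.2 tilt 0.1 f [-0.1  0.6 -2. ] m [-0.024 -0.015 -0.016] gap 0.0134 27.5 q1,7 [-0.65  1.01] tau7 -0.0
t 5.45 pos [ 0.4435 -0.1021  0.2038] yaw 143.2 tilt 0.2 f [-0.2  0.9 -2. ] m [ 0.006  0.049 -0.03 ] gap 0.0136 27.5 q1,7 [-0.65  1.01] tau7 0.001
scene [290 183] 94 [291.64893617 184.88297872]
top [334 227] 0 [nan nan]
 ** On entry to DLASCL parameter number  4 had an illegal value
 ** On entry to DLASCL parameter number  4 had an illegal value
 ** On entry to DLASCL parameter number  4 had an illegal value
 ** On entry to DLASCL parameter number  4 had an illegal value
 ** On entry to DLASCL parameter number  5 had an illegal value
 ** On entry to DLASCL parameter number  4 had an illegal value<stdin>:7: RuntimeWarning: Mean of empty slice.
  ret = um.true_divide(
Traceback (most recent call last):
  File "h.py", line 14, in tri
    s=np.linalg.lstsq(np.c_[d,-e],q-p,rcond=None)[0]; x,y=p+d*s[0],q+e*s[1]
      ~~~~~~~~~~~~~~~^^^^^^^^^^^^^^^^^^^^^^^^^^^^
numpy.linalg.LinAlgError: SVD did not converge in Linear Least Squares
```

```bash
cat >> h.py <<'E'
def bar(im,pos,yaw,dz=.0175):
    P=np.array(pos)+[0,0,dz]; q=proj("scene",P).astype(int); p=red(im,(q[0]-25,q[1]-25,q[0]+25,q[1]+25))
    W=np.array([atz("scene",u,P[2]) for u in p])[:,:2]-P[:2]; a=np.radians(yaw); d=np.array([np.cos(a),np.sin(a)]); n=np.array([-d[1],d[0]])
    s=W@d; t=W@n; return len(p),"mid along %.4f  len %.4f  across mean %.4f"%((s.min()+s.max())/2,s.max()-s.min(),t.mean())
E
python3 - <<'E'
from h import *
S=read_camera("scene"); o=state()
print(bar(S,o["ee_pos"],143.2))
cv2.imwrite("pics/g.png",cv2.resize(S[140:290,220:370],None,fx=4,fy=4,interpolation=cv2.INTER_CUBIC))
S0=cv2.imread("pics/scene0.png"); print("before rel. (.4435,-.1021)",bar(S0,[.4435,-.1021,.0355],143.2))
E
```

```text
t 5.6 pos [ 0.4439 -0.1022  0.2041] yaw 143.2 tilt 0.1 f [ 0.9 -0.1 -1.8] m [0.002 0.021 0.024] gap 0.0134 27.5 q1,7 [-0.65  1.01] tau7 0.001
(96, 'mid along -0.0042  len 0.0582  across mean 0.0043')
before rel. (.4435,-.1021) (167, 'mid along -0.0060  len 0.0584  across mean 0.0030')
```

View pics/g.png

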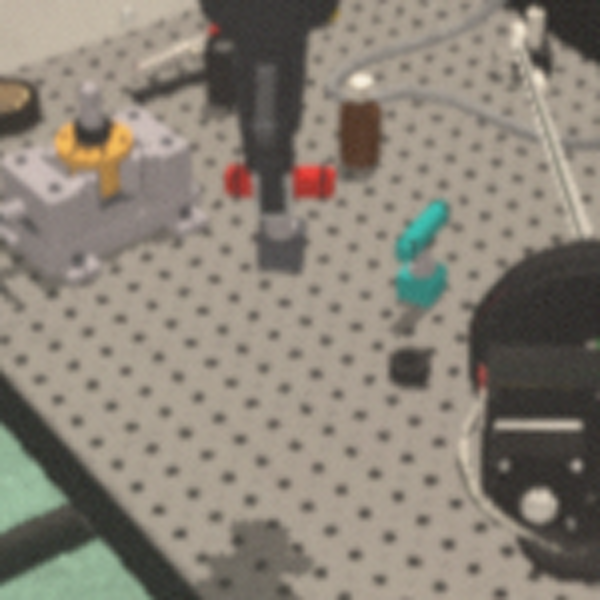

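{"name": "move_arm", "arguments": {"series": [{"xyz": [0.01,0.03,0],"twist": [0,0,8],"claw": 0},{"xyz": [0.02,0.06,0],"twist": [0,0,16],"claw": 0},{"xyz": [0.03,0.09,0],"twist": [0,0,24],"claw": 0},{"xyz": [0.035,0.12,0],"twist": [0,0,32],"claw": 0},{"xyz": [0.039,0.16,0],"twist": [0,0,40],"claw": 0},{"xyz": [0.039,0.2,0],"twist": [0,0,48],"claw": 0},{"xyz": [0.039,0.23,0],"twist": [0,0,56],"claw": 0},{"xyz": [0.039,0.26,0],"twist": [0,0,64],"claw": 0},{"xyz": [0.039,0.28,0],"twist": [0,0,72],"claw": 0},{"xyz": [0.039,0.293,0],"twist": [0,0,80],"claw": 0}]}}

```text
time: 6.6
ee_pos: [0.483, 0.1928, 0.2041]
tcp_rot: [1.168, -2.914, 0.001]
ft_force: [-0.3, 0.5, -2.2]
finger_gap: 0.0139
grasp_force: 27.5
```

{"name": "move_arm", "arguments": {"series": [{"xyz": [0,0,0],"twist": [0,0,7],"claw": 0},{"xyz": [0,0,0],"twist": [0,0,7],"claw": 0},{"xyz": [0,0,-0.02],"twist": [0,0,7],"claw": 0},{"xyz": [0,0,-0.03],"twist": [0,0,7],"claw": 0},{"xyz": [0,0,-0.03],"twist": [0,0,7],"claw": 0},{"xyz": [0,0,-0.03],"twist": [0,0,7],"claw": 0}]}}

```text
time: 7.2
ee_pos: [0.4838, 0.1904, 0.1753]
tcp_rot: [1.33, -2.845, 0.0]
ft_force: [-0.1, 0.5, -2.1]
finger_gap: 0.0133
grasp_force: 27.4
```

```bash
python3 - <<'E'
from h import *
S=read_camera("scene"); o=state(); 
print(bar(S,o["ee_pos"],230.2))
cv2.imwrite("pics/k.png",cv2.resize(S[125:200,205:280],None,fx=8,fy=8,interpolation=cv2.INTER_CUBIC))
for c,uv in(("scene",(242.4,161.6)),("top",(234.4,216.5))): print(c,atz(c,uv,.115))
E
```

```text
t 7.25 pos [0.4841 0.1907 0.1758] yaw -129.9 tilt 0.0 f [-0.3 -0.2 -1. ] m [ 0.028 -0.045 -0.028] gap 0.0132 27.4 q1,7 [-0.94  2.06] tau7 -0.01
(50, 'mid along 0.0021  len 0.0748  across mean -0.0010')
scene [0.48408224 0.18975976 0.115     ]
top [0.48462269 0.19205613 0.115     ]
```

View pics/k.png

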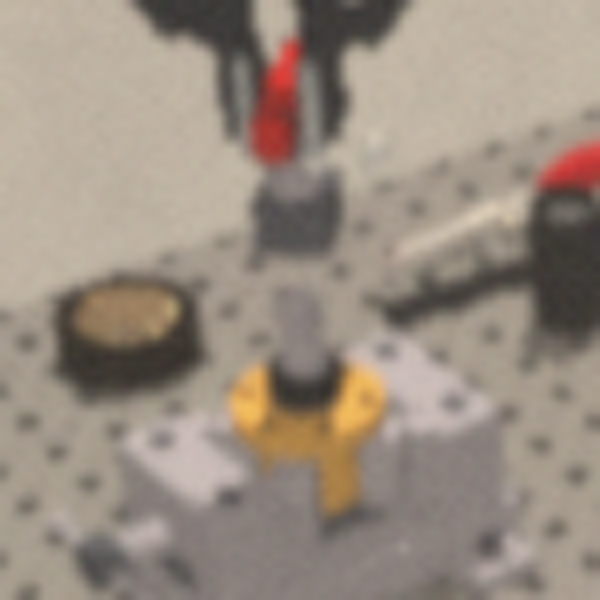

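The head hangs over the square, about 1–1.5 mm right of the tap's line (head x≈296, expected ≈290). I'll correct that and go down gently.

{"name": "move_arm", "arguments": {"series": [{"xyz": [-0.001,0,-0.01],"twist": [0,0,0],"claw": 0},{"xyz": [-0.001,0,-0.018],"twist": [0,0,0],"claw": 0},{"xyz": [-0.001,0,-0.022],"twist": [0,0,0],"claw": 0},{"xyz": [-0.001,0,-0.025],"twist": [0,0,0],"claw": 0},{"xyz": [-0.001,0,-0.027],"twist": [0,0,0],"claw": 0},{"xyz": [-0.001,0,-0.027],"twist": [0,0,0],"claw": 0}]}}

```text
time: 7.85
ee_pos: [0.4836, 0.1906, 0.1515]
tcp_rot: [-1.331, 2.844, 0.001]
ft_force: [-5.7, -3.5, 18.6]
finger_gap: 0.0134
grasp_force: 30.3
```

```bash
python3 - <<'E'
from h import *
state()
E
```

```text
t 7.85 pos [0.4836 0.1906 0.1515] yaw -129.8 tilt 0.1 f [-5.7 -3.5 18.6] m [-0.767  1.477  0.015] gap 0.0134 30.3 q1,7 [-0.94  2.07] tau7 -0.041
```

{"name": "move_arm", "arguments": {"series": [{"xyz": [-0.0008,-0.0005,0.001],"twist": [0,0,0],"claw": 0},{"xyz": [-0.0011,-0.0001,0.001],"twist": [0,0,-7],"claw": 0},{"xyz": [-0.0011,-0.0001,0.001],"twist": [0,0,-7],"claw": 0},{"xyz": [-0.0014,0.0002,0.001],"twist": [0,0,-14],"claw": 0},{"xyz": [-0.0014,0.0002,0.001],"twist": [0,0,-14],"claw": 0}]}}

```text
time: 8.35
ee_pos: [0.4828, 0.1915, 0.1516]
tcp_rot: [-0.971, 2.984, 0.002]
ft_force: [-0.6, -1.3, 8.9]
finger_gap: 0.0131
grasp_force: 29.0
```

```bash
python3 - <<'E'
from h import *
state()
E
```

```text
t 8.35 pos [0.4828 0.1915 0.1516] yaw -144.0 tilt 0.2 f [-0.6 -1.3  8.9] m [-0.183  0.339  0.003] gap 0.0131 29.0 q1,7 [-0.96  1.83] tau7 -0.683
```

{"name": "move_arm", "arguments": {"series": [{"xyz": [-0.0003,0.0005,-0.0005],"twist": [0,0,-7],"claw": 0},{"xyz": [-0.0003,0.0005,-0.0005],"twist": [0,0,-7],"claw": 0},{"xyz": [-0.0005,0.0009,-0.0005],"twist": [0,0,-14],"claw": 0},{"xyz": [-0.0005,0.0009,-0.0005],"twist": [0,0,-14],"claw": 0}]}}

```text
time: 8.75
ee_pos: [0.4817, 0.1928, 0.1497]
tcp_rot: [-0.603, 3.081, 0.003]
ft_force: [0.2, 1.6, -0.7]
finger_gap: 0.0136
grasp_force: 27.6
```

{"name": "move_arm", "arguments": {"series": [{"xyz": [-0.0002,0.0005,0],"twist": [0,0,-7],"claw": 0},{"xyz": [-0.0002,0.0005,0],"twist": [0,0,-7],"claw": 0},{"xyz": [-0.0003,0.001,0],"twist": [0,0,-14],"claw": 0},{"xyz": [-0.0003,0.001,0],"twist": [0,0,-14],"claw": 0}]}}

```text
time: 9.15
ee_pos: [0.4814, 0.1939, 0.1491]
tcp_rot: [-0.231, 3.131, 0.002]
ft_force: [3.0, 2.2, -0.9]
finger_gap: 0.0135
grasp_force: 27.5
```

```bash
python3 - <<'E'
from h import *
state()
E
```

```text
t 9.15 pos [0.4814 0.1939 0.1491] yaw -171.6 tilt 0.2 f [ 3.   2.2 -0.9] m [ 0.829 -0.799  0.095] gap 0.0135 27.5 q1,7 [-0.98  1.34] tau7 -0.833
```

The wrench has dropped onto the square: vertical force is gone and torque is 0.1. Now I push it down.

{"name": "move_arm", "arguments": {"series": [{"xyz": [0.0004,0.0003,-0.003],"twist": [0,0,0],"claw": 0},{"xyz": [0.0004,0.0003,-0.006],"twist": [0,0,0],"claw": 0},{"xyz": [0.0004,0.0003,-0.009],"twist": [0,0,0],"claw": 0},{"xyz": [0.0004,0.0003,-0.012],"twist": [0,0,0],"claw": 0},{"xyz": [0.0004,0.0003,-0.014],"twist": [0,0,0],"claw": 0},{"xyz": [0.0004,0.0003,-0.014],"twist": [0,0,0],"claw": 0}]}}

```text
time: 9.75
ee_pos: [0.4818, 0.1941, 0.137]
tcp_rot: [-0.231, 3.131, 0.004]
ft_force: [-1.4, 1.6, 13.5]
finger_gap: 0.0139
grasp_force: 29.4
```

```bash
python3 - <<'E'
from h import *
state()
E
```

```text
t 9.75 pos [0.4818 0.1941 0.137 ] yaw -171.6 tilt 0.2 f [-1.4  1.6 13.5] m [0.382 0.411 0.055] gap 0.0139 29.4 q1,7 [-0.98  1.35] tau7 -0.07
```

{"name": "move_arm", "arguments": {"series": [{"xyz": [0,0,0.001],"twist": [0,0,0],"claw": 30},{"xyz": [0,0,0.001],"twist": [0,0,0],"claw": 30},{"xyz": [0,0,0.001],"twist": [0,0,0],"claw": 30},{"xyz": [0.004,0.0006,0.001],"twist": [0,0,0],"claw": 30},{"xyz": [0.004,0.0006,0.001],"twist": [0,0,0],"claw": 30},{"xyz": [0.004,0.0006,0.001],"twist": [0,0,0],"claw": 30}]}}

```text
time: 10.35
ee_pos: [0.485, 0.1936, 0.1356]
tcp_rot: [0.225, -3.133, 0.001]
ft_force: [-0.4, 0.4, -0.5]
finger_gap: 0.0256
grasp_force: 0.0
```

```bash
python3 - <<'E'
from h import *
o=state()
S=read_camera("scene"); print(bar(S,o["ee_pos"],188.4))
cv2.imwrite("pics/r.png",cv2.resize(S[120:195,205:280],None,fx=8,fy=8,interpolation=cv2.INTER_CUBIC))
E
```

```text
t 10.35 pos [0.485  0.1936 0.1356] yaw -171.8 tilt 0.0 f [-0.4  0.4 -0.5] m [-0.     0.076 -0.035] gap 0.0256 0.0 q1,7 [-0.98  1.35] tau7 0.009
(48, 'mid along 0.0153  len 0.0359  across mean -0.0003')
```

View pics/r.png

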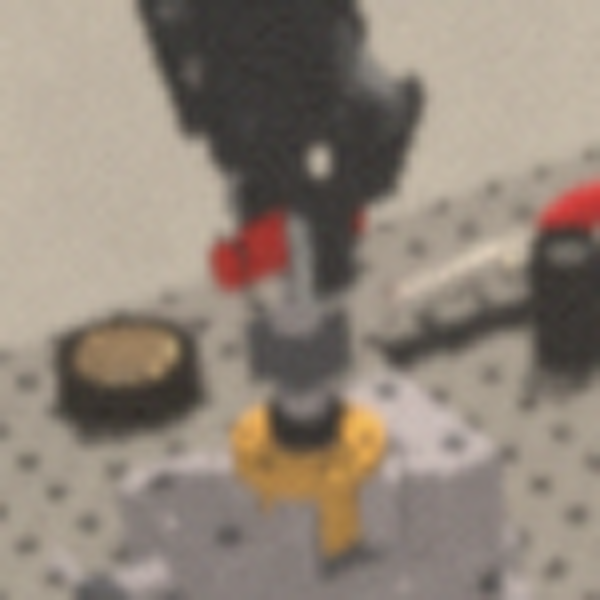

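{"name": "move_arm", "arguments": {"series": [{"xyz": [0.0006,0.001,0],"twist": [0,0,0],"claw": 30},{"xyz": [0.0006,0.001,0],"twist": [0,0,0],"claw": 0},{"xyz": [0.0006,0.001,0],"twist": [0,0,0],"claw": 0},{"xyz": [0.0006,0.001,0],"twist": [0,0,0],"claw": 0},{"xyz": [0.0006,0.001,0],"twist": [0,0,0],"claw": 0},{"xyz": [0.0006,0.001,0],"twist": [0,0,-5],"claw": 0},{"xyz": [0.0006,0.001,0],"twist": [0,0,-10],"claw": 0},{"xyz": [0.0006,0.001,0],"twist": [0,0,-10],"claw": 0}], "force": 25}}

```text
time: 11.2
ee_pos: [0.4856, 0.1947, 0.1358]
tcp_rot: [0.05, 3.141, -0.0]
ft_force: [1.0, 0.1, -0.0]
finger_gap: 0.0136
grasp_force: 26.5
```

```bash
cat > s.py <<'E'
from h import *
o=state()
E
python3 s.py
```

```text
t 11.2 pos [0.4856 0.1947 0.1358] yaw 178.2 tilt 0.0 f [ 1.   0.1 -0. ] m [-0.028 -0.035  0.005] gap 0.0136 26.5 q1,7 [-0.99  1.18] tau7 -0.589
```

{"name": "move_arm", "arguments": {"series": [{"xyz": [0,0,0],"twist": [0,0,-6],"claw": 0},{"xyz": [0,0,0],"twist": [0,0,-12],"claw": 0},{"xyz": [0,0,0],"twist": [0,0,-12],"claw": 0}]}}

```text
time: 11.5
ee_pos: [0.4855, 0.1946, 0.1357]
tcp_rot: [-0.375, -3.119, 0.0]
ft_force: [0.9, -0.6, -0.6]
finger_gap: 0.0137
grasp_force: 26.4
```

```bash
python3 s.py
```

```text
t 11.5 pos [0.4855 0.1946 0.1357] yaw 166.3 tilt 0.0 f [ 0.9 -0.6 -0.6] m [-0.02  -0.061  0.026] gap 0.0137 26.4 q1,7 [-1.01  0.98] tau7 -0.7
```

{"name": "move_arm", "arguments": {"series": [{"xyz": [0,0,0],"twist": [0,0,-6],"claw": 0},{"xyz": [0,0,-0.0003],"twist": [0,0,-12],"claw": 0}]}}

```text
time: 11.7
ee_pos: [0.4855, 0.1945, 0.1356]
tcp_rot: [-0.701, -3.062, 0.001]
ft_force: [-0.7, -1.5, 2.1]
finger_gap: 0.0136
grasp_force: 27.0
```

```bash
python3 s.py
```

```text
t 11.7 pos [0.4855 0.1945 0.1356] yaw 154.2 tilt 0.0 f [-0.7 -1.5  2.1] m [-0.21   0.145  0.08 ] gap 0.0136 27.0 q1,7 [-1.02  0.77] tau7 1.01
```

{"name": "move_arm", "arguments": {"series": [{"xyz": [0,0,0],"twist": [0,0,-6],"claw": 0},{"xyz": [0,0,0],"twist": [0,0,-12],"claw": 0}]}}

```text
time: 11.9
ee_pos: [0.4854, 0.1943, 0.1355]
tcp_rot: [-1.018, -2.972, 0.001]
ft_force: [0.1, -0.6, -0.2]
finger_gap: 0.0135
grasp_force: 26.9
```

```bash
python3 s.py
```

```text
t 11.9 pos [0.4854 0.1943 0.1355] yaw 142.2 tilt 0.0 f [ 0.1 -0.6 -0.2] m [-0.194  0.068  0.094] gap 0.0135 26.9 q1,7 [-1.04  0.56] tau7 0.983
```

{"name": "move_arm", "arguments": {"series": [{"xyz": [0,0,0],"twist": [0,0,-6],"claw": 0},{"xyz": [0,0,-0.0003],"twist": [0,0,-12],"claw": 0}]}}

```text
time: 12.1
ee_pos: [0.4854, 0.1943, 0.1353]
tcp_rot: [-1.323, -2.849, 0.001]
ft_force: [-1.4, -1.4, 2.7]
finger_gap: 0.0137
grasp_force: 27.1
```

```bash
python3 s.py
```

```text
t 12.1 pos [0.4854 0.1943 0.1353] yaw 130.2 tilt 0.1 f [-1.4 -1.4  2.7] m [-0.316  0.268  0.09 ] gap 0.0137 27.1 q1,7 [-1.05  0.36] tau7 0.987
```

{"name": "move_arm", "arguments": {"series": [{"xyz": [0,0,0],"twist": [0,0,-6],"claw": 0},{"xyz": [0,0,-0.0002],"twist": [0,0,-12],"claw": 0}]}}

```text
time: 12.3
ee_pos: [0.4852, 0.1942, 0.1351]
tcp_rot: [-1.613, -2.695, 0.002]
ft_force: [-2.0, -0.5, 2.7]
finger_gap: 0.0135
grasp_force: 27.5
```

```bash
python3 s.py
```

```text
t 12.3 pos [0.4852 0.1942 0.1351] yaw 118.2 tilt 0.1 f [-2.  -0.5  2.7] m [-0.383  0.397  0.126] gap 0.0135 27.5 q1,7 [-1.07  0.15] tau7 0.942
```

{"name": "move_arm", "arguments": {"series": [{"xyz": [0,0,0],"twist": [0,0,-5],"claw": 0},{"xyz": [0,0,0],"twist": [0,0,-8],"claw": 0}]}}

```text
time: 12.5
ee_pos: [0.4852, 0.1942, 0.1351]
tcp_rot: [-1.795, -2.578, 0.002]
ft_force: [-1.7, -1.4, 1.9]
finger_gap: 0.0136
grasp_force: 28.2
```

```bash
python3 s.py
```

```text
t 12.5 pos [0.4852 0.1942 0.1351] yaw 110.3 tilt 0.1 f [-1.7 -1.4  1.9] m [-0.317  0.311  0.183] gap 0.0136 28.2 q1,7 [-1.08  0.01] tau7 0.121
```

It's binding at yaw 110, so I back off a quarter turn plus the play.

{"name": "move_arm", "arguments": {"series": [{"xyz": [0,0,0],"twist": [0,0,8],"claw": 0},{"xyz": [0,0,0],"twist": [0,0,16],"claw": 0},{"xyz": [0,0,0.0001],"twist": [0,0,24],"claw": 0},{"xyz": [0,0,0.0002],"twist": [0,0,32],"claw": 0},{"xyz": [0,0,0.0003],"twist": [0,0,40],"claw": 0},{"xyz": [0,0,0.0004],"twist": [0,0,48],"claw": 0},{"xyz": [0,0,0.0005],"twist": [0,0,56],"claw": 0},{"xyz": [0,0,0.0006],"twist": [0,0,64],"claw": 0},{"xyz": [0,0,0.0007],"twist": [0,0,72],"claw": 0},{"xyz": [0,0,0.0008],"twist": [0,0,80],"claw": 0}]}}

```text
time: 13.5
ee_pos: [0.4855, 0.1949, 0.1358]
tcp_rot: [0.294, -3.128, -0.001]
ft_force: [-1.4, 0.4, -0.9]
finger_gap: 0.0131
grasp_force: 26.2
```

```bash
python3 s.py
```

```text
t 13.5 pos [0.4855 0.1949 0.1358] yaw -169.3 tilt 0.0 f [-1.4  0.4 -0.9] m [ 0.141 -0.013 -0.184] gap 0.0131 26.2 q1,7 [-0.97  1.4 ] tau7 -1.246
```

{"name": "move_arm", "arguments": {"series": [{"xyz": [0,0,0],"twist": [0,0,4],"claw": 0},{"xyz": [0,0,0],"twist": [0,0,7],"claw": 0}]}}

```text
time: 13.7
ee_pos: [0.4855, 0.195, 0.1358]
tcp_rot: [0.479, -3.105, -0.001]
ft_force: [-0.6, 0.5, 0.4]
finger_gap: 0.0136
grasp_force: 26.2
```

```bash
python3 s.py
```

```text
t 13.7 pos [0.4855 0.195  0.1358] yaw -162.4 tilt 0.0 f [-0.6  0.5  0.4] m [ 0.106  0.031 -0.207] gap 0.0136 26.2 q1,7 [-0.96  1.52] tau7 -0.233
```

{"name": "move_arm", "arguments": {"series": [{"xyz": [0,0,0],"twist": [0,0,4],"claw": 0},{"xyz": [0,0,0],"twist": [0,0,8],"claw": 0}]}}

```text
time: 13.9
ee_pos: [0.4855, 0.1951, 0.1359]
tcp_rot: [0.695, -3.064, -0.001]
ft_force: [0.5, 0.7, 1.4]
finger_gap: 0.0136
grasp_force: 26.3
```

```bash
python3 s.py
```

```text
t 13.9 pos [0.4855 0.1951 0.1359] yaw -154.4 tilt 0.0 f [0.5 0.7 1.4] m [ 0.09   0.042 -0.181] gap 0.0136 26.3 q1,7 [-0.95  1.65] tau7 -0.54
```

{"name": "move_arm", "arguments": {"series": [{"xyz": [0,0,0],"twist": [0,0,4],"claw": 0},{"xyz": [0,0,0],"twist": [0,0,8],"claw": 0}]}}

```text
time: 14.1
ee_pos: [0.4854, 0.1952, 0.136]
tcp_rot: [0.907, -3.008, -0.002]
ft_force: [-1.2, 1.8, 1.5]
finger_gap: 0.0134
grasp_force: 26.4
```

```bash
python3 s.py
```

```text
t 14.1 pos [0.4854 0.1952 0.136 ] yaw -146.4 tilt 0.1 f [-1.2  1.8  1.5] m [ 0.129  0.189 -0.219] gap 0.0134 26.4 q1,7 [-0.95  1.79] tau7 -0.534
```

{"name": "move_arm", "arguments": {"series": [{"xyz": [0,0,0],"twist": [0,0,-8],"claw": 0},{"xyz": [0,0,0],"twist": [0,0,-16],"claw": 0},{"xyz": [0,0,-0.0001],"twist": [0,0,-24],"claw": 0},{"xyz": [0,0,-0.0002],"twist": [0,0,-32],"claw": 0},{"xyz": [0,0,-0.0003],"twist": [0,0,-40],"claw": 0},{"xyz": [0,0,-0.0004],"twist": [0,0,-48],"claw": 0},{"xyz": [0,0,-0.0005],"twist": [0,0,-56],"claw": 0},{"xyz": [0,0,-0.0006],"twist": [0,0,-64],"claw": 0},{"xyz": [0,0,-0.0007],"twist": [0,0,-72],"claw": 0},{"xyz": [0,0,-0.0008],"twist": [0,0,-80],"claw": 0}]}}

```text
time: 15.1
ee_pos: [0.4854, 0.1943, 0.1353]
tcp_rot: [-1.25, -2.882, 0.001]
ft_force: [-1.9, -1.5, 3.0]
finger_gap: 0.0136
grasp_force: 26.8
```

```bash
python3 s.py
```

```text
t 15.1 pos [0.4854 0.1943 0.1353] yaw 133.1 tilt 0.0 f [-1.9 -1.5  3. ] m [-0.34   0.296  0.104] gap 0.0136 26.8 q1,7 [-1.05  0.41] tau7 1.326
```

{"name": "move_arm", "arguments": {"series": [{"xyz": [0,0,0],"twist": [0,0,-7],"claw": 0},{"xyz": [0,0,-0.0002],"twist": [0,0,-14],"claw": 0},{"xyz": [0,0,-0.0003],"twist": [0,0,-20],"claw": 0}]}}

```text
time: 15.4
ee_pos: [0.4852, 0.1942, 0.1351]
tcp_rot: [-1.73, -2.622, 0.002]
ft_force: [-2.9, -1.5, 5.1]
finger_gap: 0.0136
grasp_force: 27.1
```

```bash
python3 s.py
```

```text
t 15.4 pos [0.4852 0.1942 0.1351] yaw 113.2 tilt 0.1 f [-2.9 -1.5  5.1] m [-0.443  0.506  0.114] gap 0.0136 27.1 q1,7 [-1.07  0.06] tau7 0.88
```

{"name": "move_arm", "arguments": {"series": [{"xyz": [0,0,0],"twist": [0,0,-7],"claw": 0},{"xyz": [0,0,0],"twist": [0,0,-14],"claw": 0}]}}

```text
time: 15.6
ee_pos: [0.485, 0.1941, 0.1349]
tcp_rot: [-2.037, -2.391, 0.003]
ft_force: [-2.2, -2.9, 3.8]
finger_gap: 0.0138
grasp_force: 26.9
```

```bash
python3 s.py
```

```text
t 15.6 pos [0.485  0.1941 0.1349] yaw 99.2 tilt 0.1 f [-2.2 -2.9  3.8] m [-0.436  0.53   0.096] gap 0.0138 26.9 q1,7 [-1.09 -0.18] tau7 1.173
```

{"name": "move_arm", "arguments": {"series": [{"xyz": [0.0004,0.0003,0],"twist": [0,0,-8],"claw": 0},{"xyz": [0.0004,0.0003,0],"twist": [0,0,-16],"claw": 0}]}}

```text
time: 15.8
ee_pos: [0.4849, 0.1942, 0.1348]
tcp_rot: [-2.35, -2.084, 0.005]
ft_force: [-3.0, -2.4, 3.6]
finger_gap: 0.0134
grasp_force: 27.0
```

```bash
python3 s.py
```

```text
t 15.8 pos [0.4849 0.1942 0.1348] yaw 83.1 tilt 0.2 f [-3.  -2.4  3.6] m [-0.609  0.827  0.068] gap 0.0134 27.0 q1,7 [-1.12 -0.45] tau7 1.334
```

{"name": "move_arm", "arguments": {"series": [{"xyz": [-0.0006,-0.0005,0],"twist": [0,0,-8],"claw": 0},{"xyz": [-0.0006,-0.0005,0],"twist": [0,0,-16],"claw": 0}]}}

```text
time: 16.0
ee_pos: [0.4846, 0.1941, 0.1346]
tcp_rot: [-2.618, -1.737, 0.003]
ft_force: [-1.7, -0.3, 1.4]
finger_gap: 0.0132
grasp_force: 26.8
```

```bash
python3 s.py
```

```text
t 16.0 pos [0.4846 0.1941 0.1346] yaw 67.1 tilt 0.1 f [-1.7 -0.3  1.4] m [-0.181  0.381  0.181] gap 0.0132 26.8 q1,7 [-1.14 -0.73] tau7 1.309
```

{"name": "move_arm", "arguments": {"series": [{"xyz": [-0.0003,0,0],"twist": [0,0,-6],"claw": 0},{"xyz": [-0.0003,0,0],"twist": [0,0,-6],"claw": 0}]}}

```text
time: 16.2
ee_pos: [0.4845, 0.1942, 0.1345]
tcp_rot: [-2.702, -1.603, 0.002]
ft_force: [-0.3, -1.5, 0.2]
finger_gap: 0.0137
grasp_force: 26.4
```

```bash
python3 s.py
```

```text
t 16.2 pos [0.4845 0.1942 0.1345] yaw 61.4 tilt 0.1 f [-0.3 -1.5  0.2] m [-0.271  0.317 -0.024] gap 0.0137 26.4 q1,7 [-1.15 -0.83] tau7 -0.711
```

{"name": "move_arm", "arguments": {"series": [{"xyz": [-0.0003,-0.0001,0],"twist": [0,0,-7],"claw": 0},{"xyz": [-0.0003,-0.0001,-0.0002],"twist": [0,0,-13],"claw": 0}]}}

```text
time: 16.4
ee_pos: [0.4843, 0.1943, 0.1344]
tcp_rot: [2.867, 1.285, -0.002]
ft_force: [-0.8, -0.7, 0.9]
finger_gap: 0.0134
grasp_force: 26.8
```

```bash
python3 s.py
```

```text
t 16.4 pos [0.4843 0.1943 0.1344] yaw 48.3 tilt 0.1 f [-0.8 -0.7  0.9] m [-0.189  0.297  0.146] gap 0.0134 26.8 q1,7 [-1.17 -1.05] tau7 0.884
```

{"name": "move_arm", "arguments": {"series": [{"xyz": [-0.0002,0,0],"twist": [0,0,-6],"claw": 0},{"xyz": [-0.0002,0,-0.0001],"twist": [0,0,-12],"claw": 0}]}}

```text
time: 16.6
ee_pos: [0.4842, 0.1944, 0.1343]
tcp_rot: [2.985, 0.978, -0.001]
ft_force: [-1.5, -0.6, -0.6]
finger_gap: 0.0133
grasp_force: 26.5
```

```bash
python3 s.py
```

```text
t 16.6 pos [0.4842 0.1944 0.1343] yaw 36.3 tilt 0.0 f [-1.5 -0.6 -0.6] m [-0.11   0.227  0.122] gap 0.0133 26.5 q1,7 [-1.19 -1.26] tau7 0.937
```

{"name": "move_arm", "arguments": {"series": [{"xyz": [0,0,0],"twist": [0,0,8],"claw": 0},{"xyz": [0,0,0],"twist": [0,0,16],"claw": 0},{"xyz": [0.0003,0,0.0001],"twist": [0,0,24],"claw": 0},{"xyz": [0.0004,0,0.0002],"twist": [0,0,32],"claw": 0},{"xyz": [0.0005,0,0.0003],"twist": [0,0,40],"claw": 0},{"xyz": [0.0006,0,0.0004],"twist": [0,0,48],"claw": 0},{"xyz": [0.0007,0,0.0005],"twist": [0,0,56],"claw": 0},{"xyz": [0.0008,0,0.0006],"twist": [0,0,64],"claw": 0},{"xyz": [0.0009,0,0.0007],"twist": [0,0,72],"claw": 0},{"xyz": [0.001,0,0.0008],"twist": [0,0,80],"claw": 0}]}}

```text
time: 17.6
ee_pos: [0.4851, 0.1942, 0.135]
tcp_rot: [-1.646, -2.675, 0.001]
ft_force: [-0.9, 0.3, -0.6]
finger_gap: 0.0134
grasp_force: 26.2
```

{"name": "move_arm", "arguments": {"series": [{"xyz": [0,0,0],"twist": [0,0,8],"claw": 0},{"xyz": [0,0,0.0001],"twist": [0,0,16],"claw": 0},{"xyz": [0,0,0.0002],"twist": [0,0,24],"claw": 0}]}}

```text
time: 17.9
ee_pos: [0.4853, 0.1943, 0.1352]
tcp_rot: [-1.054, -2.959, 0.0]
ft_force: [0.0, -0.5, -0.3]
finger_gap: 0.0138
grasp_force: 26.1
```

```bash
python3 s.py
```

```text
t 17.9 pos [0.4853 0.1943 0.1352] yaw 140.8 tilt 0.0 f [ 0.  -0.5 -0.3] m [-0.055  0.053 -0.2  ] gap 0.0138 26.1 q1,7 [-1.03  0.54] tau7 -1.244
```

{"name": "move_arm", "arguments": {"series": [{"xyz": [0,0,0],"twist": [0,0,-8],"claw": 0},{"xyz": [0,0,0],"twist": [0,0,-16],"claw": 0},{"xyz": [-0.0001,0,-0.0001],"twist": [0,0,-24],"claw": 0},{"xyz": [-0.0002,0,-0.0002],"twist": [0,0,-32],"claw": 0},{"xyz": [-0.0003,0,-0.0003],"twist": [0,0,-40],"claw": 0},{"xyz": [-0.0004,0,-0.0004],"twist": [0,0,-48],"claw": 0},{"xyz": [-0.0005,0,-0.0005],"twist": [0,0,-56],"claw": 0},{"xyz": [-0.0006,0,-0.0006],"twist": [0,0,-64],"claw": 0},{"xyz": [-0.0007,0,-0.0007],"twist": [0,0,-72],"claw": 0},{"xyz": [-0.0008,0,-0.0008],"twist": [0,0,-80],"claw": 0}]}}

```text
time: 18.9
ee_pos: [0.4844, 0.1942, 0.1345]
tcp_rot: [2.718, 1.575, -0.002]
ft_force: [-1.3, -0.7, 0.3]
finger_gap: 0.0135
grasp_force: 26.5
```

```bash
python3 s.py
```

```text
t 18.9 pos [0.4844 0.1942 0.1345] yaw 60.2 tilt 0.1 f [-1.3 -0.7  0.3] m [-0.266  0.222  0.041] gap 0.0135 26.5 q1,7 [-1.15 -0.85] tau7 1.335
```

{"name": "move_arm", "arguments": {"series": [{"xyz": [0,0,-0.0001],"twist": [0,0,-8],"claw": 0},{"xyz": [-0.0001,0,-0.0002],"twist": [0,0,-16],"claw": 0},{"xyz": [-0.0002,0,-0.0003],"twist": [0,0,-24],"claw": 0}]}}

```text
time: 19.2
ee_pos: [0.4842, 0.1943, 0.1343]
tcp_rot: [2.986, 0.976, -0.001]
ft_force: [-0.6, -0.5, -0.3]
finger_gap: 0.0139
grasp_force: 26.5
```

```bash
python3 s.py
```

```text
t 19.2 pos [0.4842 0.1943 0.1343] yaw 36.2 tilt 0.1 f [-0.6 -0.5 -0.3] m [-0.137  0.318  0.049] gap 0.0139 26.5 q1,7 [-1.19 -1.26] tau7 1.341
```

{"name": "move_arm", "arguments": {"series": [{"xyz": [0,0,0],"twist": [0,0,-8],"claw": 0},{"xyz": [0,0,-0.0001],"twist": [0,0,-14],"claw": 0}]}}

```text
time: 19.4
ee_pos: [0.4841, 0.1945, 0.1341]
tcp_rot: [3.082, 0.606, -0.002]
ft_force: [-1.4, -0.1, 1.1]
finger_gap: 0.0137
grasp_force: 26.5
```

```bash
python3 s.py
```

```text
t 19.4 pos [0.4841 0.1945 0.1341] yaw 22.3 tilt 0.1 f [-1.4 -0.1  1.1] m [-0.119  0.315  0.059] gap 0.0137 26.5 q1,7 [-1.21 -1.5 ] tau7 0.757
```

{"name": "move_arm", "arguments": {"series": [{"xyz": [0,0,0],"twist": [0,0,-8],"claw": 0},{"xyz": [0,0,-0.0001],"twist": [0,0,-14],"claw": 0}]}}

```text
time: 19.6
ee_pos: [0.4841, 0.1946, 0.134]
tcp_rot: [-3.133, -0.226, 0.002]
ft_force: [-0.2, -0.8, -1.0]
finger_gap: 0.0141
grasp_force: 26.5
```

```bash
python3 s.py
```

```text
t 19.6 pos [0.4841 0.1946 0.134 ] yaw 8.3 tilt 0.1 f [-0.2 -0.8 -1. ] m [-0.029  0.269  0.083] gap 0.0141 26.5 q1,7 [-1.23 -1.74] tau7 0.778
```

{"name": "move_arm", "arguments": {"series": [{"xyz": [0,0,0],"twist": [0,0,-6],"claw": 0},{"xyz": [0,0,-0.0001],"twist": [0,0,-10],"claw": 0}]}}

```text
time: 19.8
ee_pos: [0.4841, 0.1947, 0.1338]
tcp_rot: [-3.141, 0.046, 0.002]
ft_force: [-1.6, 0.4, -0.2]
finger_gap: 0.0133
grasp_force: 26.4
```

```bash
python3 s.py
```

```text
t 19.8 pos [0.4841 0.1947 0.1338] yaw -1.7 tilt 0.1 f [-1.6  0.4 -0.2] m [-0.04   0.342  0.053] gap 0.0133 26.4 q1,7 [-1.25 -1.91] tau7 0.425
```

{"name": "move_arm", "arguments": {"series": [{"xyz": [0,0,0],"twist": [0,0,-4],"claw": 0},{"xyz": [0,0,-0.0001],"twist": [0,0,-8],"claw": 0}]}}

```text
time: 20.0
ee_pos: [0.4841, 0.1949, 0.1338]
tcp_rot: [-3.13, 0.263, 0.002]
ft_force: [-2.2, -0.0, -0.8]
finger_gap: 0.0132
grasp_force: 26.4
```

```bash
python3 s.py
```

```text
t 20.0 pos [0.4841 0.1949 0.1338] yaw -9.6 tilt 0.1 f [-2.2 -0.  -0.8] m [0.094 0.25  0.092] gap 0.0132 26.4 q1,7 [-1.27 -2.04] tau7 0.611
```

{"name": "move_arm", "arguments": {"series": [{"xyz": [0,0,0],"twist": [0,0,-4],"claw": 0},{"xyz": [0,0,0],"twist": [0,0,-7],"claw": 0}]}}

```text
time: 20.2
ee_pos: [0.4841, 0.1949, 0.1337]
tcp_rot: [-3.109, 0.453, 0.002]
ft_force: [-0.3, 1.0, -1.7]
finger_gap: 0.0135
grasp_force: 26.3
```

```bash
python3 s.py
```

```text
t 20.2 pos [0.4841 0.1949 0.1337] yaw -16.6 tilt 0.1 f [-0.3  1.  -1.7] m [0.201 0.207 0.07 ] gap 0.0135 26.3 q1,7 [-1.28 -2.16] tau7 0.323
```

{"name": "move_arm", "arguments": {"series": [{"xyz": [0,0,0],"twist": [0,0,-3],"claw": 0},{"xyz": [0,0,0],"twist": [0,0,-6],"claw": 0}]}}

```text
time: 20.4
ee_pos: [0.4841, 0.195, 0.1336]
tcp_rot: [-3.081, 0.615, 0.001]
ft_force: [-1.4, 1.0, -1.2]
finger_gap: 0.0136
grasp_force: 26.3
```

```bash
python3 s.py
```

```text
t 20.4 pos [0.4841 0.195  0.1336] yaw -22.6 tilt 0.1 f [-1.4  1.  -1.2] m [0.228 0.111 0.115] gap 0.0136 26.3 q1,7 [-1.29 -2.26] tau7 0.405
```

{"name": "move_arm", "arguments": {"series": [{"xyz": [0,0,0],"twist": [0,0,-3],"claw": 0},{"xyz": [0,0,0],"twist": [0,0,-6],"claw": 0}]}}

```text
time: 20.6
ee_pos: [0.4841, 0.1951, 0.1336]
tcp_rot: [-3.044, 0.775, 0.001]
ft_force: [-0.4, 1.5, -3.2]
finger_gap: 0.0134
grasp_force: 26.1
```

```bash
python3 s.py
```

```text
t 20.6 pos [0.4841 0.1951 0.1336] yaw -28.6 tilt 0.0 f [-0.4  1.5 -3.2] m [0.242 0.053 0.157] gap 0.0134 26.1 q1,7 [-1.3  -2.36] tau7 0.432
```

{"name": "move_arm", "arguments": {"series": [{"xyz": [0,0,-0.0003],"twist": [0,0,-2],"claw": 0},{"xyz": [0,0,-0.0003],"twist": [0,0,-4],"claw": 0}]}}

```text
time: 20.8
ee_pos: [0.4842, 0.1951, 0.1335]
tcp_rot: [-3.016, 0.88, 0.001]
ft_force: [-2.0, 0.5, -0.7]
finger_gap: 0.0135
grasp_force: 26.4
```

```bash
python3 s.py
```

```text
t 20.8 pos [0.4842 0.1951 0.1335] yaw -32.5 tilt 0.1 f [-2.   0.5 -0.7] m [0.193 0.2   0.158] gap 0.0135 26.4 q1,7 [-1.31 -2.43] tau7 0.249
```

{"name": "move_arm", "arguments": {"series": [{"xyz": [0,0,0],"twist": [0,0,-2],"claw": 0},{"xyz": [0,0,0],"twist": [0,0,-4],"claw": 0}]}}

```text
time: 21.0
ee_pos: [0.4842, 0.1952, 0.1335]
tcp_rot: [-2.983, 0.984, 0.001]
ft_force: [-0.9, 1.0, -1.4]
finger_gap: 0.0133
grasp_force: 26.3
```

```bash
python3 s.py; python3 - <<'E'
from h import *
S=read_camera("scene")
cv2.imwrite("pics/e.png",cv2.resize(S[120:195,205:280],None,fx=8,fy=8,interpolation=cv2.INTER_CUBIC))
E
```

```text
t 21.0 pos [0.4842 0.1952 0.1335] yaw -36.5 tilt 0.1 f [-0.9  1.  -1.4] m [0.24  0.07  0.095] gap 0.0133 26.3 q1,7 [-1.32 -2.49] tau7 0.253
```

View pics/e.png

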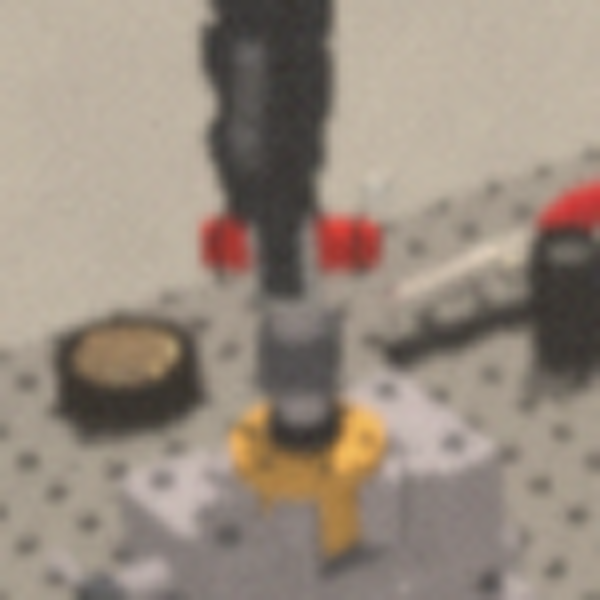

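{"name": "move_arm", "arguments": {"series": [{"xyz": [0,0,0],"twist": [0,0,-2],"claw": 0},{"xyz": [0,0,0],"twist": [0,0,-4],"claw": 0}]}}

```text
time: 21.25
ee_pos: [0.4842, 0.1951, 0.1335]
tcp_rot: [-2.947, 1.088, 0.001]
ft_force: [-0.9, 0.9, -2.3]
finger_gap: 0.0135
grasp_force: 27.1
```

```bash
python3 s.py
```

```text
t 21.25 pos [0.4842 0.1951 0.1335] yaw -40.5 tilt 0.0 f [-0.9  0.9 -2.3] m [0.306 0.088 0.203] gap 0.0135 27.1 q1,7 [-1.33 -2.56] tau7 0.104
```

{"name": "move_arm", "arguments": {"series": [{"xyz": [0,0,0],"twist": [0,0,-2],"claw": 0},{"xyz": [0,0,0],"twist": [0,0,-2],"claw": 0}]}}

```text
time: 21.45
ee_pos: [0.4843, 0.1951, 0.1335]
tcp_rot: [-2.928, 1.138, 0.001]
ft_force: [-1.5, 1.5, -1.2]
finger_gap: 0.0135
grasp_force: 28.6
```

```bash
python3 s.py
```

```text
t 21.45 pos [0.4843 0.1951 0.1335] yaw -42.5 tilt 0.0 f [-1.5  1.5 -1.2] m [0.337 0.138 0.458] gap 0.0135 28.6 q1,7 [-1.33 -2.59] tau7 -0.589
```

Resistance jumped 0.25 N m in 2°, so this is the solid collar stop and not a bind. I'll relax within the play, release and rise.

{"name": "move_arm", "arguments": {"series": [{"xyz": [0,0,0],"twist": [0,0,3],"claw": 0},{"xyz": [0,0,0],"twist": [0,0,4],"claw": 0},{"xyz": [0,0,0],"twist": [0,0,4],"claw": 40},{"xyz": [0,0,0],"twist": [0,0,4],"claw": 40},{"xyz": [0,0,0],"twist": [0,0,4],"claw": 40},{"xyz": [0,0,0.02],"twist": [0,0,4],"claw": 40},{"xyz": [0,0,0.05],"twist": [0,0,4],"claw": 40},{"xyz": [0,0,0.09],"twist": [0,0,4],"claw": 40},{"xyz": [0,0,0.12],"twist": [0,0,4],"claw": 40},{"xyz": [0,0,0.12],"twist": [0,0,4],"claw": 40}]}}

```text
time: 22.45
ee_pos: [0.4872, 0.1951, 0.2579]
tcp_rot: [-2.957, 1.042, -0.006]
ft_force: [0.1, -0.7, 0.7]
finger_gap: 0.0343
grasp_force: 0.0
```

```bash
python3 s.py; python3 - <<'E'
from h import *
S=read_camera("scene")
cv2.imwrite("pics/f.png",cv2.resize(S[120:195,205:280],None,fx=8,fy=8,interpolation=cv2.INTER_CUBIC))
for l in("wrench","oil_bottle","lens_tube","post_collar","nut_rim"): print(l,[(np.round(d["centre"],3).tolist(),round(d["p"],2)) for d in tip_of("scene",l)])
E
```

```text
t 22.45 pos [0.4872 0.1951 0.2579] yaw -38.8 tilt 0.4 f [ 0.1 -0.7  0.7] m [ 0.017 -0.001 -0.077] gap 0.0343 0.0 q1,7 [-1.4  -2.65] tau7 -0.13
wrench [([0.553, -0.404, 0.001], 0.91), ([0.488, 0.197, 0.097], 0.75), ([0.444, -0.375, 0.0], 0.66), ([0.621, -0.006, 0.001], 0.56)]
oil_bottle [([0.682, 0.154, 0.004], 0.69)]
lens_tube [([0.642, 0.284, -0.001], 0.45)]
post_collar [([0.565, -0.072, 0.003], 0.48)]
nut_rim [([0.511, 0.201, 0.069], 0.69)]
```

View pics/f.png

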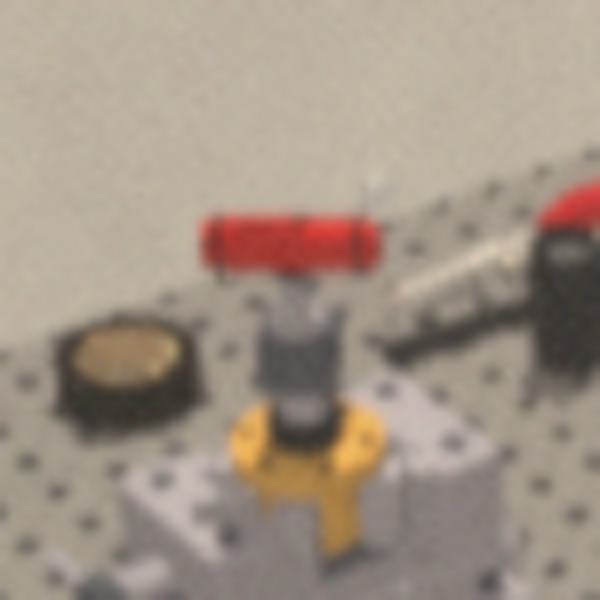

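```bash
python3 -c "
from workcell import *
print(job_done())"
```

```text
the job is handed in; nothing more can be done
None
```

I worked the tap down until the torque rose sharply, which I took as the collar on the nut. The red wrench is left upright on the square, the nut and bystanders showed no visible movement, and the job was handed in at about 23 s with no verdict shown.

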